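# Present the small specimen jar to the code reader

## Task

Someone left a large jar standing on the window of the code reader: first stand it upright on the round cork coaster, the free place on the mat, and let it go. Then fetch the small jar from the mat, carry it over the row of white cups, and hold it upright above the reader, its whole base over the glass window and about 2 cm above it, never touching the reader; finish while still holding it there. Keep both jars upright and leave the cups and the other jar where they stand.

Things in the scene. Friction and masses are not known exactly. Their poses are not given: they have to be found in the camera images.
- window (a point): Centre of the top face of the code reader's glass window. The reader is a fixed grey box, 100 x 100 mm and 42 mm high over the window, standing near the right-hand front end of the cabinet top; the window is a black square of 70 x 70 mm in its top. This point is 42 mm above the surface; z is up, x and y run along the reader's sides.
- stray_jar_center (a point): The large jar that was left standing on the reader's window: screw-lid specimen jar, round, 84 mm tall, body 61 mm in diameter, red lid 66 mm in diameter. The point is on its axis half-way up (42 mm above its base); z runs up the jar. 0.1 kg; the lid is screwed on; grasp round the body.
- small_jar_center (a point): The small jar to be read: same kind, but only 73 mm tall, body 42 mm in diameter, lid 46 mm. It stands somewhere on the thin dark mat to the left. The point is on its axis half-way up (36.5 mm above its base); z runs up the jar. About 0.045 kg; grasp round the body.
- small_jar_base (a point): Centre of the underside of the same small jar.
- coaster_top (a point): Centre of the top face of the round cork coaster, the free place on the dark mat. The coaster is fixed, 90 mm in diameter, its top 6 mm above the work surface. The mat is fixed, 270 x 270 mm and 3 mm thick; coaster, small jar and the other large jar stand in its three places, in any order, about 140 mm apart.
- other_jar_center (a point): Another large jar (84 mm tall, body 61 mm, lid 66 mm in diameter) that stands on the mat and stays there. The point is on its axis half-way up.
- wall_cup0_center (a point): White lidded specimen cup, 72 mm diameter, 82 mm tall, the nearest the robot of three standing in a row between reader and mat, about 125 mm from the reader's centre. They stay there. The point is on its axis 42 mm above its base.
- wall_cup1_center (a point): White lidded specimen cup, 74 mm diameter, 86 mm tall, the middle of three standing in a row between reader and mat, about 125 mm from the reader's centre. They stay there. The point is on its axis 42 mm above its base.
- wall_cup2_center (a point): White lidded specimen cup, 72 mm diameter, 82 mm tall, the farthest from the robot of three standing in a row between reader and mat, about 125 mm from the reader's centre. They stay there. The point is on its axis 42 mm above its base.
There are look-alikes about, which are no part of the job. Leave any purple look-alike of the part that bears small_jar_center alone.

How it is judged:
By the outcome, as a careful person would: the job done as asked, in the order asked, and still so for the second after the job is handed in, while the arm keeps its last pose, push and grip.
It also fails if it takes over 61 s, if anything falls off the work surface, if the arm or the gripper's body presses on something with over 40 N, if the wrist force passes 120 N, or if a joint passes its speed limit or range.

## Robot

A 6-joint arm with a two-finger parallel gripper is mounted at the origin on a cart in front of the work surface, level with it; the furniture and walls round the work are solid. World frame = base frame: x ahead of the robot, y to its left, z up, the work surface at z = 0. Lengths are in m, angles in degrees, forces in N, time in s.
With the tool pointing down it reaches from about 0.25 to 0.725 m from the base axis. Payload 9.7 kg.
Tool frame: the origin (TCP) lies on the centre line of the jaws, within the pads' length; the fingertips stand bot.nose_length ahead of it and the grasp point (between the pads) lies 11 mm behind it (bot.nose_length is the distance from the TCP to the fingertips, in m); z points along the fingers, y is the line along which they close (so a half turn about z gives the same grasp; the last joint's range is limited). The gripper opens to 85 mm and grips with 20 to 120 N. Pads are 22 mm wide; open, the fingers measure 114 mm over their backs; the gripper's body (76 mm by 85 mm) begins 54 mm behind the grasp point. The pads swing forward as they close: fully open they stand 13 mm farther back than shut.
Start: joints at [-76.948, 4.979, 10.078, 95.1, 0, 90], TCP at [0.124, -0.536, 0.211] pointing down, gripper open.
Joint ranges: [-179.16, 179.16], [-48.56, 103.87], [-65.8, 70.77], [-126.05, 130.52], [-82.76, 87.17], [-180, 180]. Speed limits (degrees/s): [127.2, 127.2, 147.25, 180, 180, 180].

## Interface

Orientations are given as [roll, pitch, yaw] about the fixed x, y, z axes, in that order (R = Rz(yaw) Ry(pitch) Rx(roll)).
In Python, from workcell import bot gives the robot as it stands. The module is installed in compiled form; this text tells all that it offers.
- The arm moves only by the shell command python3 -m inch 'ROWS' [OPENING] [FORCE]. ROWS is JSON, a list of rows, each a list of 4 numbers: the shift along the world's x, y, z in cm, then the turn about the world's z in degrees. A call has exactly 8 rows; each row is the pose to reach, as a shift and turn from the pose commanded when the call began; what a row does not reach only later rows make up. A row lasts 1/8 s, in which the tool goes at most 62.5 mm and 10.7 degrees, less where a joint would pass 70% of its speed; a pose out of reach is approached as far as the arm can. A call with a gripper value outside its range is refused whole. OPENING is the finger opening in cm, from 0 to 8.54, set as the call begins (- or left out, the last holds). The fingers move at their own pace and stop on an object; FORCE is the grip in N (left out, the last holds). Time passes only in rows, so rows that repeat a pose let the fingers close, or fill a call up. It gives the time, the measured TCP pose, the force, the opening and the grip force at its end, in the units of the state.
- bot.get_obs(): the state, without advancing time (a new reading comes with each control period).
- bot.camera(name): name is "side" or "top" or "wrist"; returns a dict with "img" (480x640x3 uint8, red, green, blue), "fovy" (degrees; the focal length in pixels is half the picture's height over the tangent of half this angle, whatever the lens; pixels are square), "cx", "cy" (the principal point, pixels), "dist" ([k1, k2, p1, p2, k3] as OpenCV has them; the pictures are not rectified), "R" (3x3) and "t" (3): a world point X has camera coordinates R X + t; the wrist camera has in their place "mount" (4x4, takes a point from camera to tool coordinates, whose origin is the TCP and whose axes are the flange's). Camera axes: x right, y down, z forward; pixel columns grow to the right and rows downward; lengths in m; the calibration is good to about 2 mm. A picture is of the moment at which its call begins: read the wrist's pose just before it. There is no depth.
- bot.job_done(): hands the job in; it is judged then, once.
Trained networks look in a picture, given as the dict that the camera call returned (one of the last four; its "shot" number tells which), for a name from the list of things; names that differ only in an ending like _2 or _b are one class to them, and where a whole thing is asked for, a point or a joint stands for the part that bears it (a point fixed in the world has none). Each returns a list of dicts, best first, with "score" (0 to 1); they miss things now and then, are a little off and sometimes report something else, mostly with a low value. They report only what shows in the picture. A call takes as long as a camera call. They do not tell look-alikes from the thing itself.
- bot.find_in(thing, picture): "point" ([column, row] in pixels, amid what is visible of it).
- bot.landmark_of(thing, picture): "point" ([column, row] in pixels: a listed point, or the origin of a listed thing).
The state is a dict: "time": time; "q": joint angles; "qd": joint speeds; "joint_efforts": joint torques, N m; "ee_pos": TCP position; "tcp_rot": TCP orientation; "wrist_force": force on the tool from outside, world axes, zero at the start; "torque": the same for the moment, N m; "opening": finger opening in m; "grasp_force": force on a finger pad.
Only numpy, scipy, OpenCV 4.12 (cv2) and the standard library are available. Lean on these libraries where they do the work, as an engineer would, in place of code of your own. Each camera call takes 0.05 s, during which the arm holds its last target. There are 200 camera calls.

## Working session

There is one attempt and no reset: what is moved stays moved. The work goes in short steps, Python scripts to look and compute and a shell command to move; the robot and the scene stay as the last step left them, time stands still between calls to the robot, and variables do not carry over. Pictures are saved under pics/ and viewed, at most 10 in all, crops included, and the job is handed in when it is done.

```bash
mkdir -p pics; cat > h.py <<'E'
import numpy as np, cv2
from workcell import bot
from scipy.spatial.transform import Rotation as Ro
def cam(n):
    o=bot.get_obs(); c=bot.camera(n)
    if 'mount' in c:
        T=np.eye(4); T[:3,:3]=Ro.from_euler('xyz',o['tcp_rot'],degrees=True).as_matrix(); T[:3,3]=o['ee_pos']
        M=np.linalg.inv(T@np.array(c['mount'])); c['R']=M[:3,:3]; c['t']=M[:3,3]
    return c
def K(c):
    f=240/np.tan(np.radians(c['fovy']/2)); return np.array([[f,0,c['cx']],[0,f,c['cy']],[0,0,1]])
def ray(c,p):
    u=cv2.undistortPoints(np.array([[p]],float),K(c),np.array(c['dist'],float))[0,0]
    R=np.array(c['R']); return -R.T@np.array(c['t']), R.T@np.array([u[0],u[1],1])
def atz(c,p,z):
    o,d=ray(c,p); return o+d*(z-o[2])/d[2]
def proj(c,X):
    R=np.array(c['R']); return cv2.projectPoints(np.array([X],float),cv2.Rodrigues(R)[0],np.array(c['t'],float),K(c),np.array(c['dist'],float))[0][0,0]
def save(c,n): cv2.imwrite('pics/'+n,c['img'][:,:,::-1])
Z=dict(window=.042,stray_jar_center=.084,small_jar_center=.0395,coaster_top=.006,other_jar_center=.045,wall_cup0_center=.042,wall_cup1_center=.042,wall_cup2_center=.042)
E
python3 - <<'E'
from h import *
o=bot.get_obs(); print({k:np.round(v,3) for k,v in o.items()}, bot.nose_length)
for n in('top','side'):
    c=cam(n); save(c,n+'1.png'); print(n,'cam at',np.round(-np.array(c['R']).T@c['t'],3))
    for k,z in Z.items():
        for d in bot.landmark_of(k,c)[:3]: print(k,round(d['score'],2),np.round(d['point']),np.round(atz(c,d['point'],z),3))
E
```

```text
{'time': np.float64(0.0), 'q': array([-7.6950e+01,  5.0110e+00,  1.0035e+01,  9.5102e+01, -1.0000e-03,
        9.0000e+01]), 'qd': array([ 0.118,  0.007,  0.086,  0.025, -0.023,  0.137]), 'joint_efforts': array([-1.0000e-03, -5.2038e+01,  4.6481e+01,  1.6000e-02, -0.0000e+00,
       -0.0000e+00]), 'ee_pos': array([ 0.124, -0.536,  0.21 ]), 'tcp_rot': array([-1.79923e+02,  1.00000e-03,  1.30500e+01]), 'wrist_force': array([-0.248, -0.725,  0.331]), 'torque': array([-0.028,  0.005,  0.006]), 'grasp_force': np.float64(0.0), 'opening': np.float64(0.085)} 0.008
top cam at [0.351 0.162 1.223]
window 0.88 [429. 212.] [ 0.493 -0.087  0.042]
stray_jar_center 0.85 [437. 211.] [ 0.491 -0.095  0.084]
small_jar_center 0.8 [258. 248.] [0.415 0.291 0.04 ]
small_jar_center 0.79 [277. 313.] [0.273 0.248 0.04 ]
small_jar_center 0.39 [374. 208.] [0.502 0.035 0.04 ]
coaster_top 0.61 [225. 190.] [0.548 0.37  0.006]
other_jar_center 0.57 [285. 183.] [0.558 0.231 0.045]
other_jar_center 0.27 [375. 210.] [0.497 0.034 0.045]
wall_cup1_center 0.83 [374. 209.] [0.5   0.035 0.042]
wall_cup2_center 0.64 [372. 168.] [0.591 0.039 0.042]
side cam at [-0.007  1.161  0.563]
window 0.68 [334. 206.] [ 0.5   -0.106  0.042]
stray_jar_center 0.88 [332. 189.] [ 0.504 -0.105  0.084]
small_jar_center 0.92 [382. 288.] [0.268 0.244 0.039]
small_jar_center 0.88 [298. 284.] [0.416 0.283 0.039]
other_jar_center 0.68 [245. 259.] [0.553 0.235 0.045]
wall_cup0_center 0.68 [348. 235.] [0.408 0.046 0.042]
wall_cup0_center 0.46 [332. 188.] [ 0.553 -0.221  0.042]
wall_cup1_center 0.97 [310. 227.] [0.501 0.037 0.042]
wall_cup2_center 0.82 [278. 218.] [0.594 0.012 0.042]
wall_cup2_center 0.51 [332. 192.] [ 0.54  -0.191  0.042]
```

View pics/top1.png

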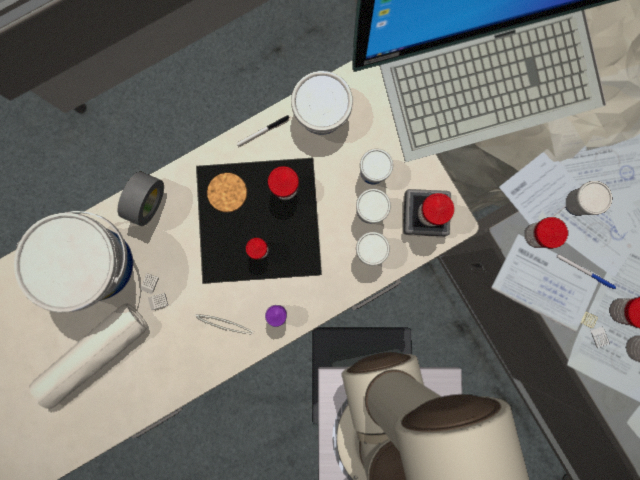

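View pics/side1.png

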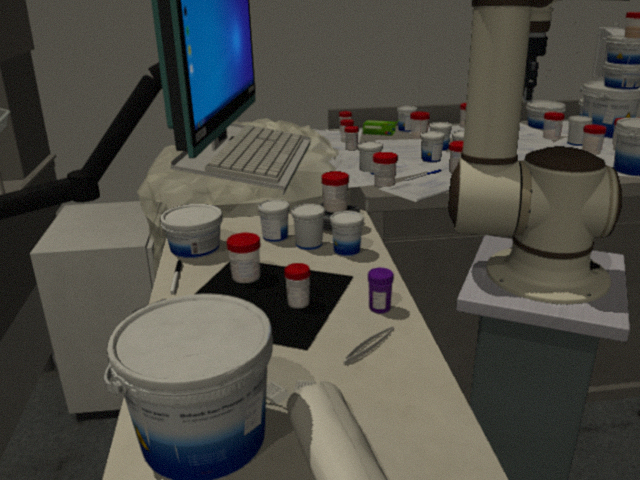

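Top picture: stray jar on the reader at (437,209); other large jar on the mat (284,183); coaster (227,192); small red jar (257,248); cups (376,165), (373,206), (372,248).
Look-alikes: the purple jar (276,315) could pass for the small jar, and the red jars at (550,232) and (637,312) on the other table for the large one. I choose the red jar on the mat at (257,248) and the jar on the reader at (437,209). Next, triangulation and one close crop.

```bash
cat >> h.py <<'E'
def tri(a,pa,b,pb):
    A=[];B=[]
    for c,p in((a,pa),(b,pb)):
        o,d=ray(c,p); d=d/np.linalg.norm(d); P=np.eye(3)-np.outer(d,d); A.append(P);B.append(P@o)
    A=np.vstack(A);B=np.hstack(B); return np.linalg.lstsq(A,B,rcond=None)[0]
E
python3 - <<'E'
from h import *
a=cam('top');b=cam('side')
def best(k,c,near):
    L=[d['point'] for d in bot.landmark_of(k,c) if np.hypot(*(np.array(d['point'])-near))<12]; return L[0] if L else None
for k,p,q in(('stray_jar_center',(437,209),(333,190)),('small_jar_center',(257,248),(298,284)),('other_jar_center',(285,183),(245,259)),('window',(429,212),(334,206)),('wall_cup0_center',(372,248),(348,235)),('wall_cup1_center',(374,206),(310,227)),('wall_cup2_center',(376,165),(278,218))):
    x,y=best(k,a,p),best(k,b,q)
    print(k, x is not None and y is not None and np.round(tri(a,x,b,y),3), x is not None and np.round(atz(a,x,Z[k]),3))
h=cv2.cvtColor(a['img'],cv2.COLOR_RGB2HSV)
def cent(m,box,z,n):
    x0,y0,x1,y1=box; s=m[y0:y1,x0:x1]; M=cv2.moments(s.astype(np.uint8),True); p=(M['m10']/M['m00']+x0,M['m01']/M['m00']+y0); print(n,np.round(p,1),np.round(atz(a,p,z),4))
red=((h[...,0]<6)|(h[...,0]>174))&(h[...,1]>180)
cent(red,(415,185,460,235),.126,'stray lid'); cent(red,(240,230,275,265),.076,'small lid'); cent(red,(265,160,305,200),.087,'other lid')
cent((h[...,0]>8)&(h[...,0]<22)&(h[...,1]>90)&(h[...,2]>90),(203,168,252,215),.006,'coaster')
for p in((197,165),(313,158),(321,275),(203,282)): print('mat',np.round(atz(a,p,.003),3))
i=np.hstack([cv2.resize(a['img'][180:250,400:470],(400,400)),cv2.resize(a['img'][213:283,222:292],(400,400))]); cv2.imwrite('pics/crop.png',i[:,:,::-1])
E
```

```text
stray_jar_center [ 0.498 -0.096  0.078] [ 0.498 -0.094  0.084]
small_jar_center [0.412 0.291 0.039] [0.413 0.292 0.04 ]
other_jar_center [0.555 0.232 0.045] [0.553 0.231 0.045]
window [ 0.49  -0.08   0.053] [ 0.493 -0.082  0.042]
wall_cup0_center False False
wall_cup1_center [0.502 0.036 0.04 ] [0.506 0.038 0.042]
wall_cup2_center [0.591 0.031 0.041] [0.597 0.034 0.042]
stray lid [437.5 208.7] [ 0.4897 -0.0864  0.126 ]
small lid [255.8 247.9] [0.4128 0.2908 0.076 ]
other lid [282.8 181.1] [0.5546 0.2331 0.087 ]
coaster [226.5 191.9] [0.5445 0.3664 0.006 ]
mat [0.607 0.435 0.003]
mat [0.623 0.169 0.003]
mat [0.355 0.152 0.003]
mat [0.34  0.417 0.003]
```

View pics/crop.png

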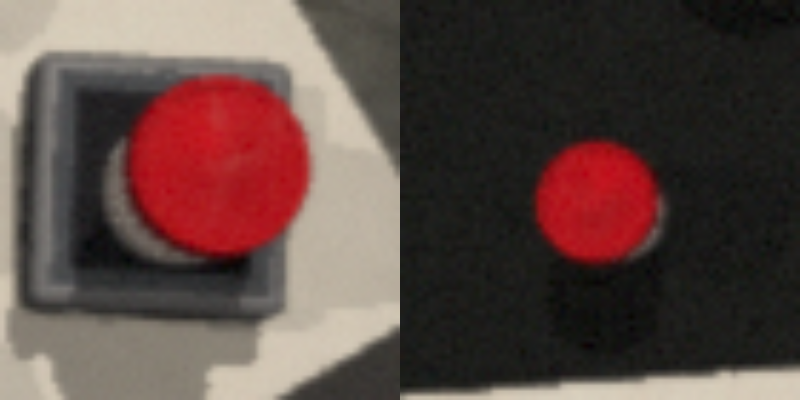

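The crop shows the large red-lided jar overlapping the black window (left) and the small red jar standing alone on the mat (right), so the choice holds. Moving over the reader.

```bash
python3 -m inch '[[1,1,3,0],[4,5,5,-2],[8,9.5,6,-4],[11.5,14,6,-6],[15,18.5,6,-8],[19,23,6,-10],[22.5,27.5,6,-10],[26,32,6,-10]]' 8.54 30 && python3 -m inch '[[3,4,0,0],[6,8,0,0],[8,11,0,0],[9,12,0,0],[9,12,0,0],[9,12,0,0],[9,12,0,0],[9,12,0,0]]'
python3 - <<'E'
from h import *
o=bot.get_obs();print(o['ee_pos'],o['tcp_rot'])
c=cam('wrist');save(c,'w1.png'); print('cam',-np.array(c['R']).T@c['t'])
for k in('stray_jar_center','window'):
    for d in bot.landmark_of(k,c)[:2]: print(k,d['score'],np.round(d['point']),np.round(atz(c,d['point'],Z[k]),4))
h=cv2.cvtColor(c['img'],cv2.COLOR_RGB2HSV)
red=(((h[...,0]<6)|(h[...,0]>174))&(h[...,1]>180)).astype(np.uint8)
n,_,s,ce=cv2.connectedComponentsWithStats(red)
for i in range(1,n):
    if s[i,4]>300: print('red',s[i],np.round(ce[i]),np.round(atz(c,ce[i],.126),4))
E
```

```text
time: 2.7
ee_pos: [0.3851, -0.2142, 0.271]
tcp_rot: [180.0, -0.0, 3.0]
wrist_force: [0.7, -1.1, -0.3]
opening: 0.0852
grasp_force: 0.0
time: 3.7
ee_pos: [0.4739, -0.0964, 0.271]
tcp_rot: [180.0, -0.0, 3.0]
wrist_force: [-0.5, -0.0, 0.5]
opening: 0.0856
grasp_force: 0.0
[ 0.47391211 -0.09642825  0.27097846] [ 1.79991036e+02 -1.81196571e-02  2.98617227e+00]
cam [ 0.55612945 -0.09222418  0.43412803]
stray_jar_center 0.7 [195. 242.] [0.4305 0.0275 0.084 ]
red [  0  92  21  50 400] [  9. 120.] [0.5474 0.1702 0.126 ]
red [621 370  19  44 386] [633. 394.] [ 0.2875 -0.4631  0.126 ]
red [619 419  21  41 456] [631. 440.] [ 0.2162 -0.491   0.126 ]
```

View pics/w1.png

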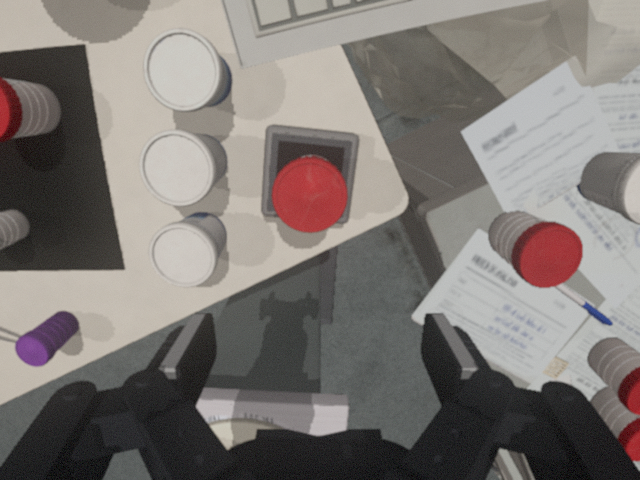

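The wrist picture shows the stray jar's lid at (310,193) on the reader, window dark around (311,165), cups at (186,70), (180,168), (186,250).

```bash
cat >> h.py <<'E'
def reds(c,sat=120,amin=800):
    h=cv2.cvtColor(c['img'],cv2.COLOR_RGB2HSV)
    red=(((h[...,0]<8)|(h[...,0]>172))&(h[...,1]>sat)).astype(np.uint8)
    n,_,s,ce=cv2.connectedComponentsWithStats(red)
    return [(ce[i],s[i]) for i in range(1,n) if s[i,4]>amin]
E
python3 - <<'E'
from h import *
c=cam('wrist')
for e,s in reds(c): print(np.round(e,1),s,np.round(atz(c,e,.126),4))
for p in((269,126),(356,134),(349,222),(264,213)): print('reader corner',np.round(atz(c,p,.042),4))
for p in((186,72),(181,170),(184,254)): print('cup',np.round(atz(c,p,.084),4))
E
```

```text
[  8.6 111.2] [   0   76   22   66 1058] [0.5546 0.1695 0.126 ]
[309.7 194.2] [ 272  157   76   75 4466] [ 0.494  -0.0877  0.126 ]
[548.6 254.4] [ 514  223   69   64 3303] [ 0.4501 -0.3111  0.126 ]
reader corner [ 0.5462 -0.0416  0.042 ]
reader corner [ 0.5427 -0.1316  0.042 ]
reader corner [ 0.448  -0.1316  0.042 ]
reader corner [ 0.4535 -0.0371  0.042 ]
cup [0.5911 0.028  0.084 ]
cup [0.5033 0.0372 0.084 ]
cup [0.417  0.0399 0.084 ]
```

```bash
python3 -m inch '[[1.9,0.9,-2,0],[1.9,0.9,-7,0],[1.9,0.9,-11,0],[1.9,0.9,-14,0],[1.9,0.9,-16.5,0],[1.9,0.9,-18.5,0],[1.9,0.9,-20.1,0],[1.9,0.9,-20.1,0]]' 8.54 30 && python3 -m inch '[[0,0,0,0],[0,0,0,0],[0,0,0,0],[0,0,0,0],[0,0,0,0],[0,0,0,0],[0,0,0,0],[0,0,0,0]]' 5 30
```

```text
time: 4.9
ee_pos: [0.4926, -0.0867, 0.0688]
tcp_rot: [-180.0, 0.1, 3.1]
wrist_force: [0.4, 0.5, 1.2]
opening: 0.0853
grasp_force: 0.0
time: 5.9
ee_pos: [0.4939, -0.0869, 0.0711]
tcp_rot: [180.0, -0.1, 3.1]
wrist_force: [-0.4, 0.4, 6.1]
opening: 0.0592
grasp_force: 33.0
```

```bash
python3 -m inch '[[0,0,1.5,0],[0,0,4,0],[0,0,7,0],[0,0,9.5,0],[0,1.5,11,0],[0.5,5,11,0],[1,10,11,0],[1.5,15,11,0]]' && python3 -m inch '[[0.6,5,0,0],[1.2,10,0,0],[1.8,15,0,0],[2.4,20,0,0],[3,25,0,0],[3.4,28,0,0],[3.6,30,0,0],[3.6,30.4,0,0]]'
python3 - <<'E'
from h import *
o=bot.get_obs();print(o['ee_pos'],o['opening'],o['grasp_force'],o['wrist_force'])
c=cam('wrist');save(c,'w2.png');b=cam('side')
for d in bot.landmark_of('stray_jar_center',b)[:3]: print(d, proj(b,[.5445,.3664,.155]))
h=cv2.cvtColor(c['img'],cv2.COLOR_RGB2HSV)
m=((h[...,0]>8)&(h[...,0]<22)&(h[...,1]>90)&(h[...,2]>90)).astype(np.uint8)
n,_,s,ce=cv2.connectedComponentsWithStats(m)
for i in range(1,n):
    if s[i,4]>300: print(s[i],np.round(atz(c,ce[i],.006),4), proj(c,[.5445,.3664,.006]))
E
```

```text
time: 6.9
ee_pos: [0.5093, 0.0476, 0.1799]
tcp_rot: [-179.2, 0.0, 4.8]
wrist_force: [0.4, -0.7, -1.5]
opening: 0.0592
grasp_force: 32.8
time: 7.9
ee_pos: [0.5723, 0.1237, 0.18]
tcp_rot: [-176.5, 0.1, 10.4]
wrist_force: [-0.0, 1.5, -1.0]
opening: 0.0591
grasp_force: 32.8
[0.57231567 0.12373849 0.17998412] 0.05909514155259314 32.761014103889465 [-0.00496959  1.48693864 -0.95350952]
{'point': [259.6, 168.6], 'score': 0.61} [207.59878647 232.97848246]
[  44  142   85   90 5854] [0.549  0.3661 0.006 ] [ 85.40902507 190.74617904]
```

View pics/w2.png

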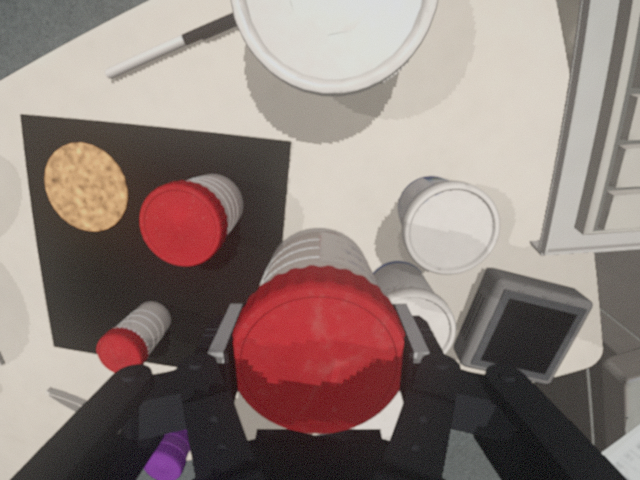

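The jar is held, coaster visible at (85,187); but the arm has not followed its path and is tilted. Checking the joints.

```bash
python3 - <<'E'
from h import *
o=bot.get_obs();print(np.round(o['q'],2),o['ee_pos'],o['tcp_rot'],np.round(o['qd'],1))
E
```

```text
[ 10.39   9.46  11.52  92.22   3.47 179.94] [0.57197595 0.12373836 0.17987634] [-1.76526224e+02  1.60000922e-01  1.04509578e+01] [-0.1 -0.6 -0.5  0.2 -0.1  0.1]
```

q6 is at its limit of 180 (q6 = 180+q1−yaw), so the yaw must be turned positive. I turn in place.

```bash
python3 -m inch '[[0,0,0,8],[0,0,0,16],[0,0,0,24],[0,0,0,32],[0,0,0,38],[0,0,0,38],[0,0,0,38],[0,0,0,38]]'
```

```text
time: 9.05
ee_pos: [0.5718, 0.1237, 0.1801]
tcp_rot: [-176.5, 0.1, 48.4]
wrist_force: [-0.5, -0.3, -0.8]
opening: 0.0597
grasp_force: 32.7
```

The limit left a 3.5° tilt in the commanded pose, with the tool leaning towards yaw+90. I carry on to the coaster, turning the lean to face inward, where a push at the outer reach limit can take it out.

```bash
python3 -m inch '[[0,2,1,9],[0,6,1,19],[-0.5,10,1,29],[-1,14,1,39],[-1.5,18,1,49],[-2,22,1,59],[-2.5,24.2,1,69],[-2.5,24.2,1,76]]' && python3 -c "
from h import *
o=bot.get_obs();print(np.round(o['q'],2),o['ee_pos'],o['tcp_rot'])"
```

```text
time: 10.05
ee_pos: [0.5462, 0.3676, 0.1894]
tcp_rot: [-176.5, 0.1, 124.8]
wrist_force: [-0.0, -0.4, -0.8]
opening: 0.0593
grasp_force: 32.8
[ 34.03  24.59  31.29 100.2   -0.18  89.23] [0.54616575 0.36760945 0.18938753] [-1.76490836e+02  1.29379435e-01  1.24806304e+02]
```

```bash
python3 -m inch '[[2,1.35,0,0],[4,2.7,0,0],[5,3.4,0,0],[6,4,0,0],[7,4.7,0,0],[8,5.4,0,0],[9,6.1,0,0],[9.5,6.4,0,0]]' && python3 -c "
from h import *
o=bot.get_obs();print(np.round(o['q'],2),o['ee_pos'],np.hypot(*o['ee_pos'][:2]),o['tcp_rot'])"
```

```text
time: 11.05
ee_pos: [0.6419, 0.4298, 0.1889]
tcp_rot: [-176.5, 0.1, 124.4]
wrist_force: [24.5, 15.7, 18.1]
opening: 0.0596
grasp_force: 33.3
[ 33.87  50.72  70.78 113.58  -0.17  89.48] [0.64190222 0.42977501 0.18885473] 0.7724927323173612 [-1.76474524e+02  1.42901862e-01  1.24398680e+02]
```

```bash
python3 -m inch '[[0,0,0,0],[0.2,0.1,0,0],[0.4,0.3,0,0],[0.6,0.4,0,0],[0.8,0.5,0,0],[1,0.7,0,0],[1,0.7,0,0],[1,0.7,0,0]]' && python3 -c "
from h import *
o=bot.get_obs();print(np.round(o['q'],2),o['ee_pos'],np.hypot(*o['ee_pos'][:2]),o['tcp_rot'])"
```

```text
time: 12.05
ee_pos: [0.6463, 0.433, 0.1857]
tcp_rot: [-177.0, 0.1, 124.5]
wrist_force: [0.4, -0.3, -0.6]
opening: 0.0597
grasp_force: 33.3
[ 33.89  50.89  70.71 112.86  -0.18  89.44] [0.64628069 0.43304786 0.18573523] 0.7779519121043791 [-1.76962080e+02  1.48822713e-01  1.24459061e+02]
```

```bash
python3 -m inch '[[0.5,0.3,0,0],[1,0.7,0,0],[1.5,1,0,0],[2,1.3,0,0],[2.5,1.7,0,0],[2.5,1.7,0,0],[2.5,1.7,0,0],[2.5,1.7,0,0]]' && python3 -c "
from h import *
o=bot.get_obs();print(np.round(o['q'],2),o['ee_pos'],np.hypot(*o['ee_pos'][:2]),o['tcp_rot'])"
```

```text
time: 13.05
ee_pos: [0.6579, 0.441, 0.1762]
tcp_rot: [-178.1, 0.2, 124.5]
wrist_force: [-0.2, 0.1, -0.9]
opening: 0.0594
grasp_force: 33.3
[ 33.9   51.54  70.71 111.1   -0.18  89.45] [0.65785252 0.44095218 0.17616942] 0.7919651263797974 [-1.78062618e+02  1.57910662e-01  1.24455113e+02]
```

```bash
python3 -m inch '[[0.8,0.5,0,0],[1.6,1.1,0,0],[2.4,1.6,0,0],[3.2,2.1,0,0],[3.9,2.6,0,0],[3.9,2.6,0,0],[3.9,2.6,0,0],[3.9,2.6,0,0]]' && python3 -c "
from h import *
o=bot.get_obs();print(np.round(o['q'],2),o['ee_pos'],np.hypot(*o['ee_pos'][:2]),o['tcp_rot'])"
```

```text
time: 14.05
ee_pos: [0.6759, 0.4529, 0.1616]
tcp_rot: [-179.8, 0.2, 124.5]
wrist_force: [0.1, 0.7, -0.8]
opening: 0.0592
grasp_force: 33.3
[ 33.89  52.56  70.72 108.37  -0.18  89.44] [0.67592104 0.45287949 0.16161084] 0.8136148195955097 [-1.79790162e+02  1.77354714e-01  1.24453720e+02]
```

Level again. Back over the coaster and down to a few cm above it.

```bash
python3 -m inch '[[-1,-0.7,0,0],[-4,-2.7,0,0],[-8,-5.4,0,0],[-11.5,-7.8,0,0],[-12.9,-8.7,-1,0],[-12.9,-8.7,-4,0],[-12.9,-8.7,-7,0],[-12.9,-8.7,-9,0]]' 
python3 - <<'E'
from h import *
o=bot.get_obs();print(np.round(o['q'],2),o['ee_pos'],o['tcp_rot'])
c=cam('wrist');a=cam('top');b=cam('side')
i=np.hstack([cv2.resize(x,(400,400)) for x in(a['img'][140:240,180:280],b['img'][180:330,150:300])]);cv2.imwrite('pics/p3.png',i[:,:,::-1])
for n,x in(('top',a),('side',b)):
  for e,s in reds(x,150,150): print(n,np.round(e,1),s, np.round(atz(x,e,o['ee_pos'][2]+.055),4))
E
```

```text
time: 15.05
ee_pos: [0.5464, 0.3655, 0.0702]
tcp_rot: [-179.7, 0.2, 124.5]
wrist_force: [0.0, -0.6, -1.0]
opening: 0.0592
grasp_force: 33.4
[33.86 19.57 11.64 82.34 -0.18 89.41] [0.54643095 0.36554561 0.07023479] [-1.79732554e+02  1.77244191e-01  1.24455187e+02]
top [282.6 181. ] [267 165  32  32 784] [0.5479 0.2311 0.1252]
top [550.7 232.6] [534 217  34  31 804] [ 0.4403 -0.3164  0.1252]
top [633.  311.9] [625 297  15  31 362] [ 0.2798 -0.4752  0.1252]
side [349.1 125.4] [340 119  18  14 162] [ 0.6308 -0.5595  0.1252]
side [460.5 146. ] [449 141  24  11 227] [ 0.2672 -0.4406  0.1252]
side [491.6 146.1] [481 141  22  11 213] [ 0.189  -0.4689  0.1252]
side [384.7 157.5] [373 152  24  12 247] [ 0.4253 -0.2661  0.1252]
side [247.  243.3] [234 233  26  20 385] [0.4942 0.3228 0.1252]
side [210.1 252.8] [191 241  38  24 725] [0.5341 0.38   0.1252]
side [296.7 271.2] [283 263  28  17 379] [0.3667 0.389  0.1252]
```

View pics/p3.png

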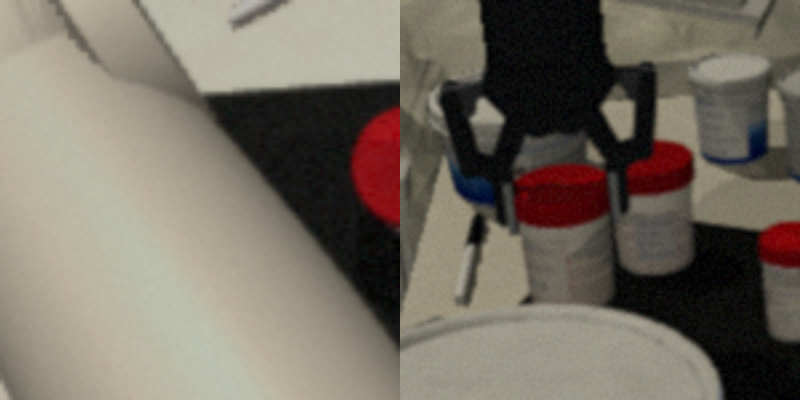

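Side crop: the jar hangs upright between the fingers above the coaster, small and other jar in place. Lowering with the force watched.

```bash
python3 -m inch '[[0,0,-0.7,0],[0,0,-1.4,0],[0,0,-1.9,0],[0,0,-2.3,0],[0,0,-2.5,0],[0,0,-2.7,0],[0,0,-2.8,0],[0,0,-2.8,0]]';  python3 -m inch '[[0,0,-0.1,0],[0,0,-0.2,0],[0,0,-0.3,0],[0,0,-0.4,0],[0,0,-0.5,0],[0,0,-0.5,0],[0,0,-0.5,0],[0,0,-0.5,0]]'
```

```text
time: 16.2
ee_pos: [0.547, 0.3659, 0.0434]
tcp_rot: [-179.8, 0.2, 124.5]
wrist_force: [-0.3, 0.5, -1.0]
opening: 0.0595
grasp_force: 33.4
time: 17.2
ee_pos: [0.5469, 0.3659, 0.0384]
tcp_rot: [-179.8, 0.2, 124.5]
wrist_force: [-0.4, 0.5, -1.0]
opening: 0.0592
grasp_force: 33.4
```

```bash
python3 -m inch '[[0,0,-0.1,0],[0,0,-0.2,0],[0,0,-0.3,0],[0,0,-0.35,0],[0,0,-0.4,0],[0,0,-0.4,0],[0,0,-0.4,0],[0,0,-0.4,0]]'
```

```text
time: 18.2
ee_pos: [0.547, 0.3658, 0.0353]
tcp_rot: [-179.8, 0.2, 124.4]
wrist_force: [-2.3, -2.3, 5.5]
opening: 0.0594
grasp_force: 34.1
```

Contact at the expected height. Release and rise.

```bash
python3 -m inch '[[0,0,0,0],[0,0,0,0],[0,0,0,0],[0,0,0,0],[0,0,1,0],[0,0,3,0],[0,0,6,0],[0,0,10,0]]' 8.54 && python3 -m inch '[[-3,-1,1,-9],[-7,-3,2,-19],[-12,-5.5,2,-29],[-16,-7.5,2,-39],[-20,-9.5,2,-40],[-21,-10,2,-40],[-21,-10,2,-40],[-21,-10,2,-40]]'
python3 - <<'E'
from h import *
o=bot.get_obs();print(np.round(o['q'],2),o['ee_pos'],o['tcp_rot'])
c=cam('wrist');save(c,'w4.png')
for e,s in reds(c): print(np.round(e,1),s,'z.09',np.round(atz(c,e,.09),4),'z.076',np.round(atz(c,e,.076),4))
for d in bot.landmark_of('small_jar_center',c): print(d,atz(c,d['point'],.0395))
E
```

```text
time: 19.2
ee_pos: [0.5467, 0.3658, 0.1363]
tcp_rot: [-179.8, 0.2, 124.5]
wrist_force: [-0.6, -0.2, 0.4]
opening: 0.0855
grasp_force: 0.0
time: 20.2
ee_pos: [0.3379, 0.2664, 0.1547]
tcp_rot: [-179.8, 0.2, 84.5]
wrist_force: [0.0, 0.6, -0.8]
opening: 0.085
grasp_force: 0.0
[ 3.8240e+01 -1.1920e+01 -1.2210e+01  8.9950e+01  2.0000e-02  1.3378e+02] [0.33786559 0.26642919 0.1546932 ] [-1.79805560e+02  1.53032274e-01  8.44613772e+01]
[614.2  70. ] [ 581   12   59  111 5218] z.09 [0.5248 0.3632 0.09  ] z.076 [0.5359 0.364  0.076 ]
[427.5 195.6] [ 393  161   70   70 3735] z.09 [0.4091 0.2959 0.09  ] z.076 [0.413  0.2927 0.076 ]
[609.4 258.3] [ 571  212   69   90 4909] z.09 [0.5389 0.2398 0.09  ] z.076 [0.5508 0.2331 0.076 ]
{'point': [242.4, 251.9], 'score': 0.96} [0.27286934 0.25198619 0.0395    ]
{'point': [416.2, 186.7], 'score': 0.59} [0.41450624 0.29182119 0.0395    ]
```

View pics/w4.png

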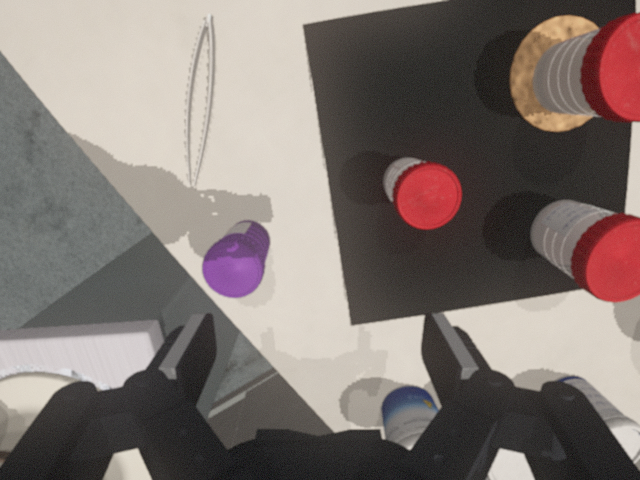

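The large jar stands on the coaster; small red jar lid at (428,196), purple look-alike at (236,260) is left alone. Grasping the small jar.

```bash
python3 -m inch '[[4,1.4,0,0],[7.5,2.6,0,0],[7.5,2.6,-3,0],[7.5,2.6,-6.5,0],[7.5,2.6,-9.5,0],[7.5,2.6,-12,0],[7.5,2.6,-13.3,0],[7.5,2.6,-13.3,0]]' 8.54 && python3 -m inch '[[0,0,0,0],[0,0,0,0],[0,0,0,0],[0,0,0,0],[0,0,0,0],[0,0,0,0],[0,0,0,0],[0,0,0,0]]' 3 30
```

```text
time: 21.3
ee_pos: [0.4118, 0.2917, 0.0206]
tcp_rot: [-179.7, 0.2, 84.4]
wrist_force: [-0.5, -0.6, 1.0]
opening: 0.0854
grasp_force: 0.0
time: 22.3
ee_pos: [0.4125, 0.2922, 0.0224]
tcp_rot: [-179.9, 0.1, 84.5]
wrist_force: [-0.5, -0.1, 6.0]
opening: 0.0412
grasp_force: 30.2
```

```bash
python3 -m inch '[[0,0,1,0],[0,0,3,0],[0,0,6,0],[0,0,9.5,0],[0,0,12.5,0],[0,0,14,0],[0.5,-2,14.5,0],[1.5,-6,14.5,0]]' && python3 -m inch '[[1,-4.5,0,0],[2,-9,0,0],[3,-13.5,0,0],[4,-18,0,0],[5,-23,0,0],[6,-27.5,0,0],[7,-31.7,0,0],[7,-31.7,0,0]]' && python3 -m inch '[[0,0,0,0],[0,0,0,0],[0,0,0,0],[0,0,0,0],[0,0,0,0],[0,0,0,0],[0,0,0,0],[0,0,0,0]]'
python3 - <<'E'
from h import *
o=bot.get_obs();print(np.round(o['q'],2),o['ee_pos'],o['tcp_rot'])
c=cam('wrist');a=cam('top');b=cam('side')
i=np.hstack([cv2.resize(c['img'],(420,315)),cv2.resize(b['img'][80:330,200:450],(315,315))]);cv2.imwrite('pics/p5.png',i[:,:,::-1]);save(c,'w5.png');save(b,'s5.png')
for n,x in(('wrist',c),('top',a),('side',b)):
  for d in bot.landmark_of('window',x)[:2]: print(n,d,np.round(atz(x,d['point'],.042),4))
for d in bot.landmark_of('small_jar_base',b)[:3]+bot.landmark_of('small_jar_center',b)[:3]: print(d)
print(proj(b,o['ee_pos']-[0,0,.0195]),proj(b,o['ee_pos']+[0,0,.017]))
E
```

```text
time: 23.3
ee_pos: [0.4269, 0.232, 0.1663]
tcp_rot: [-179.8, 0.2, 84.6]
wrist_force: [1.5, -0.7, 0.4]
opening: 0.0411
grasp_force: 30.5
time: 24.3
ee_pos: [0.4968, -0.0874, 0.1655]
tcp_rot: [-179.7, 0.2, 84.3]
wrist_force: [-0.6, -0.0, -1.0]
opening: 0.041
grasp_force: 30.5
time: 25.3
ee_pos: [0.497, -0.0851, 0.1664]
tcp_rot: [-179.8, 0.2, 84.5]
wrist_force: [-0.0, -0.0, -1.2]
opening: 0.0413
grasp_force: 30.5
[-9.61 -1.77 -1.75 90.23 -0.19 85.94] [ 0.4969552  -0.08513746  0.16636984] [-1.79777334e+02  1.76398285e-01  8.44538477e+01]
wrist {'point': [317.1, 222.3], 'score': 0.6} [ 0.4946 -0.0833  0.042 ]
top {'point': [429.0, 211.2], 'score': 0.92} [ 0.4949 -0.0866  0.042 ]
side {'point': [333.1, 207.2], 'score': 0.91} [ 0.4986 -0.0954  0.042 ]
{'point': [333.2, 162.3], 'score': 0.82}
{'point': [378.8, 305.7], 'score': 0.64}
{'point': [246.4, 257.3], 'score': 0.36}
{'point': [334.7, 149.3], 'score': 0.85}
{'point': [381.1, 288.5], 'score': 0.73}
[331.79139983 166.36098917] [331.66696302 151.0075558 ]
```

View pics/p5.png

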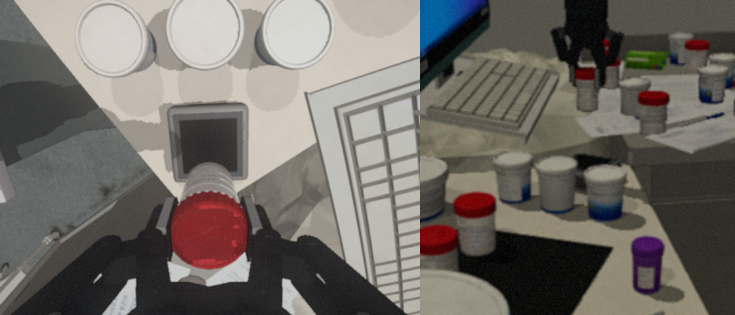

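Jar held upright above the reader, window at about (207,142) of the left half; cups and large jars untouched. Lowering to 2 cm above the window.

```bash
python3 -m inch '[[0,-0.1,-1.5,0],[0,-0.1,-3.5,0],[0,-0.1,-5.5,0],[0,-0.1,-7,0],[0,-0.1,-8,0],[0,-0.1,-8.5,0],[0,-0.1,-8.5,0],[0,-0.1,-8.5,0]]'
python3 - <<'E'
from h import *
o=bot.get_obs();print(o['ee_pos'],o['tcp_rot'])
c=cam('wrist');a=cam('top');b=cam('side')
cr=lambda x,r,k,h,w,W: cv2.resize(x['img'][r:r+h,k:k+w],(W,400),interpolation=2)
i=np.hstack([cr(c,150,180,260,260,400),cr(b,150,285,100,100,400)]);cv2.imwrite('pics/p6.png',i[:,:,::-1])
e=o['ee_pos']
for n,P in(('base front expected',e+[-.0,.021,-.0194]),('window back',[.497,-.051,.042]),('base',e-[0,0,.0194])): print(n,proj(b,P),proj(c,P))
for d in bot.landmark_of('small_jar_base',b)[:1]+bot.landmark_of('window',b)[:1]+bot.landmark_of('small_jar_center',b)[:2]: print(d)
print([ (n,np.round(proj(a,[x,y,.042]))) for n,(x,y) in {'p':(.532,-.051),'q':(.462,-.121)}.items()])
E
```

```text
time: 26.7
ee_pos: [0.4973, -0.0862, 0.082]
tcp_rot: [-179.8, 0.2, 84.5]
wrist_force: [0.2, 0.3, -0.2]
opening: 0.0416
grasp_force: 30.5
[ 0.49728237 -0.08617649  0.08197885] [-179.82973682    0.18193404   84.45526322]
base front expected [328.75832554 203.39168327] [316.42424009 241.72448817]
window back [326.66562446 213.68183639] [313.71321159 206.4934941 ]
base [332.1008968  200.45558955] [320.28892314 277.94644121]
{'point': [379.5, 305.7], 'score': 0.89}
{'point': [337.0, 206.5], 'score': 0.85}
{'point': [335.6, 184.1], 'score': 0.93}
{'point': [383.1, 290.5], 'score': 0.72}
[('p', array([413., 195.])), ('q', array([445., 226.]))]
```

View pics/p6.png

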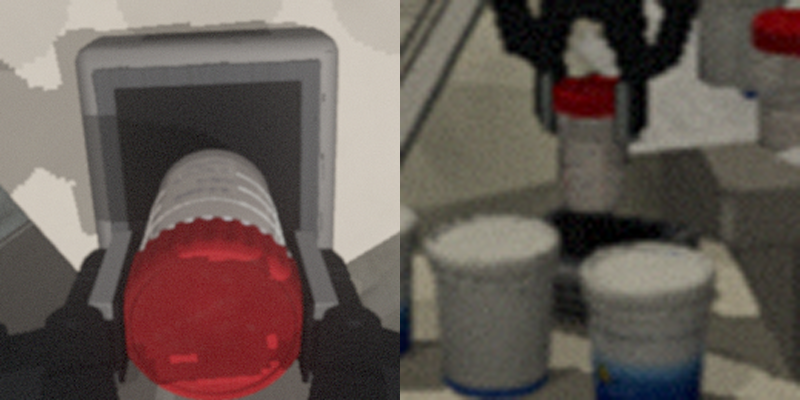

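Left: the base sits centred over the window, with black glass visible round it (window edges at 115–302, jar axis about 209). Right: a clear gap of about 2 cm to the reader, with the base at row 203 as predicted. Handing in.

```bash
python3 -c "
from workcell import bot
print(bot.job_done())"
```

```text
the job is handed in; nothing more can be done
None
```

I handed the job in at about 27 s: the large jar stands on the coaster, and the small jar is held upright about 2 cm above the reader window, with the cups and other jar left in place. During the first carry a joint limit tilted the large jar 3.5° for a few seconds, and I levelled it before setting it down.

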